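# Turn over the blank that lies cross-down in the turn-over jig

## Task

Three sawn wood blanks lie on the bench; one of them is upside down, its pencilled cross hidden underneath. Lay that one, just as it lies, in the pocket of the open leaf of the turn-over jig, then swing the leaf right over by its knob until it is fully closed, so that the blank ends up cross upward in the nest. Leave the other two blanks where they are.

Things in the scene. Friction and masses are not known exactly. Their poses are not given: they have to be found in the camera images.
- blank_turned_center (a point): centre (half-way up) of the blank to be turned: a sawn eight-sided wood block, brownish on its sides and plain face, 67 mm along its own x, 59 mm along its own y, 36 mm thick, about 70 g, loose. Its own z axis points out of the face with the pencilled cross, so at the start z points down and a plain face is on top. Grip it across its 59 mm (own y) from above.
- blank_up_center (a point): centre of a second loose blank of the very same shape and size (67x59x36 mm) which already lies right, the pencilled cross on top (own z up); leave it alone
- blank_tall_center (a point): centre of a third loose blank, taller (66x65x53 mm), also lying right with its cross on top (own z up); leave it alone
- hinge (a point): middle of the hinge axis of the turn-over jig, 40 mm above the bench. The jig is a plywood base 110x216 mm, screwed to the bench, with a hinge across its middle. Axes are the jig's: x along the hinge axis, z up, y from the hinge toward the nest; the open leaf lies on the -y side.
- pocket (a point): centre of the pocket floor of the hinged leaf, 57 mm from the hinge axis; open, it is 20 mm above the bench, axes as the jig's. 82 mm along y, 74 mm along x; walls 30 mm high at the hinge, 12 mm at the far end; along the sides 12 mm corner posts with a 42 mm gap for fingers. A 36 mm square window in the floor. The blank has most play (7 mm each way) with its own x along the jig's y.
- knob (a point): centre of the leaf's dark wooden knob: a cylinder 24 mm in diameter and 24 mm long, its axis along the hinge axis (jig x), 145 mm from the hinge axis, on a thin steel stem in the plane of the swing. It moves on a half circle of radius 145 mm about the hinge axis, starting and ending level with it, 40 mm above the bench. Pinched by its two flat end faces (along jig x), it can turn between the fingers, so the gripper can stay pointing down all the way.
- nest (a point): centre of the floor of the fixed nest on the other side of the hinge, 57 mm from the axis, 20 mm above the bench (axes as the jig's); 84 mm along y, 79 mm along x, with 12 mm high far wall and corner posts. The closing leaf drops the blank here.
- leaf (a joint): angle of the leaf: 0 lying open on the -y side (as at the start), 1.57 upright, 3.14 fully closed over the nest, held there by its own weight. Turns easily (under 3 N at the knob); there are 4 mm between the closed leaf and a blank in the nest.

How it is judged:
At the end, for the whole second after the job is handed in: The leaf is closed (joint over 3.0 rad) and the blank that lay upside down rests in the nest with its cross upward (within 10 degrees of level), its centre within 16 mm of the nest's centre and 10 to 26 mm above the nest floor (value of joint leaf above 3 rad and angle between blank_turned_center's own z axis and vertical below 0.17 rad and horizontal distance between blank_turned_center and nest below 0.016 m and z of blank_turned_center in the frame of nest between 0.01 and 0.026 m); the robot touches nothing.
It fails at once if one of the two blanks that lie right is moved by more than 30 mm (distance of any of blank_up_center, blank_tall_center from where it was at the start of the episode above 0.03 m).
It also fails if it takes over 56 s, if anything falls off the work surface, if the arm or the gripper's body presses on something with over 40 N, if the wrist force passes 120 N, or if a joint passes its speed limit or range.

## Robot

A 6-joint arm with a two-finger parallel gripper is mounted at the origin on a cart in front of the work surface, level with it; the furniture and walls round the work are solid. World frame = base frame: x ahead of the robot, y to its left, z up, the work surface at z = 0. Lengths are in m, angles in rad, forces in N, time in s.
With the tool pointing down it reaches from about 0.375 to 0.75 m from the base axis. Payload 9 kg.
Tool frame: the origin (TCP) lies between the finger pads; the fingertips stand 22 mm ahead of it and the grasp point (between the pads) lies 3 mm ahead of it; z points along the fingers, x is the direction in which the jaws open and shut, and the axes are right-handed (so a half turn about z gives the same grasp; the last joint's range is limited). The gripper opens to 85 mm and grips with 20 to 120 N. Pads are 22 mm wide; open, the fingers measure 114 mm over their backs; the gripper's body (76 mm by 85 mm) begins 54 mm behind the grasp point. The pads swing forward as they close: fully open they stand 13 mm farther back than shut.
Start: joints at [-1.427, 0.104, 0.097, 1.564, 0, 1.353], TCP at [0.212, -0.561, 0.253] pointing down, gripper open.
Joint ranges: [-2.99, 2.99], [-0.84, 1.86], [-1.1, 1.16], [-1.84, 2.11], [-1.51, 1.56], [-3.14, 3.14]. Speed limits (rad/s): [2.22, 2.22, 2.57, 3.14, 3.14, 3.14].

## Interface

Orientations are given as a unit quaternion [w, x, y, z].
In Python, from cell import ctrl, imaging gives the robot as it stands. Calls block until the motion is done:
- ctrl.reach(position, orientation): joint-space move of the TCP to a pose.
- ctrl.move_linear(position, speed=0.15, frame=None, contact_N=None): straight line of the TCP; frame=None keeps the orientation; speed is the mean speed in m/s. With contact_N (N) it stops when the force on the tool has changed by that much, and returns True; else False.
- ctrl.move_j(angles): joint-space move.
- ctrl.move_gripper(opening, force=None): finger opening in m; force is the grip in N (None keeps the last); returns when the fingers have stopped.
- ctrl.sleep(seconds).
- ctrl.ik(position, orientation): joint angles nearest the present ones, or None.
- ctrl.sense(): the state.
- imaging.read_camera(name): name is "scene" or "top" or "wrist"; returns a dict with "image" (480x640x3 uint8, blue, green, red), "camera_matrix" (3x3 intrinsics, pixels), "extrinsics" (4x4, takes a point from camera to world coordinates). Camera axes: x right, y down, z forward; pixel columns grow to the right and rows downward; lengths in m; the calibration is good to about 2 mm. The wrist camera is an equidistant fisheye: a pixel r from the principal point sees the ray r / f radians off the axis. A picture is of the moment at which its call begins. There is no depth.
A pose or a line that the arm cannot do raises ctrl.Unreachable and nothing moves.
- ctrl.job_done(): hands the job in, once; it reports no verdict.
The state is a dict: "time_s": time; "qpos": joint angles; "joint_vel": joint speeds; "tau": joint torques, N m; "ee_pos": TCP position; "orientation": TCP orientation; "wrist_force": force on the tool from outside, world axes, zero at the start; "ft_torque": the same for the moment, N m; "grip_width": finger opening in m.
Only numpy, scipy, OpenCV 4.12 (cv2) and the standard library are available. Lean on these libraries where they do the work, as an engineer would, in place of code of your own. Each camera call takes 0.05 s, during which the arm holds its last target. There are 200 camera calls.

## Working session

There is one attempt and no reset: what is moved stays moved. The work goes in short steps, each a Python script; the robot and the scene stay as the last script left them, time stands still between calls to the robot, and variables do not carry over. Pictures are saved under pics/ and viewed, about 8 in all and at most 12, crops included, and the job is handed in when it is done.

```bash
mkdir -p pics; python3 - <<'E'
from cell import ctrl, imaging
import cv2, numpy as np
for n in ["scene","top"]:
    d=imaging.read_camera(n); cv2.imwrite(f"pics/{n}0.png",d["image"])
    np.savez(f"{n}0.npz",**d); print(n,d["camera_matrix"].tolist(),np.round(d["extrinsics"],4).tolist())
print(ctrl.sense())
E
```

```text
scene [[511.56982107743056, 0.0, 326.2578332703011], [0.0, 511.56982107743056, 219.89058065563177], [0.0, 0.0, 1.0]] [[-0.8701, -0.2248, 0.4387, -0.0369], [-0.4929, 0.3999, -0.7727, 0.9222], [-0.0017, -0.8886, -0.4588, 0.6394], [0.0, 0.0, 0.0, 1.0]]
top [[460.4486247201363, 0.0, 316.80662955230065], [0.0, 460.4486247201363, 242.82047045019073], [0.0, 0.0, 1.0]] [[-0.0255, -0.9948, 0.0991, 0.3972], [-0.9995, 0.0237, -0.0189, -0.0391], [0.0165, -0.0995, -0.9949, 1.1521], [0.0, 0.0, 0.0, 1.0]]
{'time_s': 0.1, 'qpos': array([-1.42672524e+00,  1.04631770e-01,  9.65413312e-02,  1.56388398e+00,
       -3.79085400e-05,  1.35306633e+00]), 'joint_vel': array([-0.00061819, -0.00055683,  0.0004934 ,  0.00012445, -0.00091595,
        0.00098716]), 'tau': array([ 6.41298931e-03, -5.58208394e+01,  5.04720318e+01,  1.31782884e-02,
       -2.81016237e-04, -3.35320124e-06]), 'ee_pos': array([ 0.21231771, -0.5608895 ,  0.2526015 ]), 'orientation': array([-4.18672349e-04,  8.22787591e-01, -5.68348689e-01, -4.14786208e-04]), 'wrist_force': array([0.79799579, 0.22348077, 0.54428508]), 'ft_torque': array([ 0.01280196,  0.00957991, -0.04046516]), 'grip_width': 0.08533512853503959}
```

View pics/scene0.png

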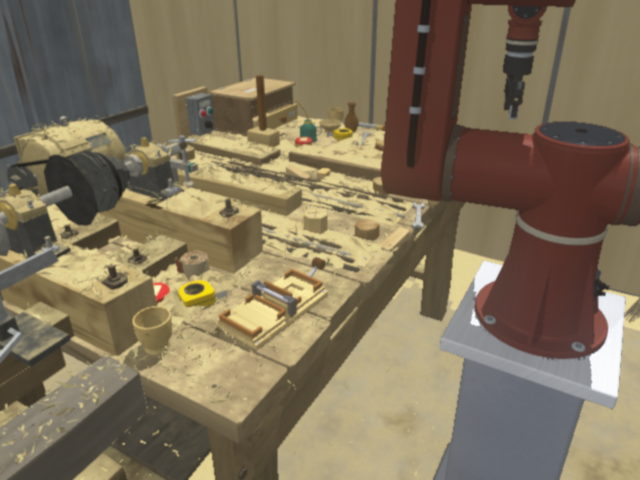

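View pics/top0.png

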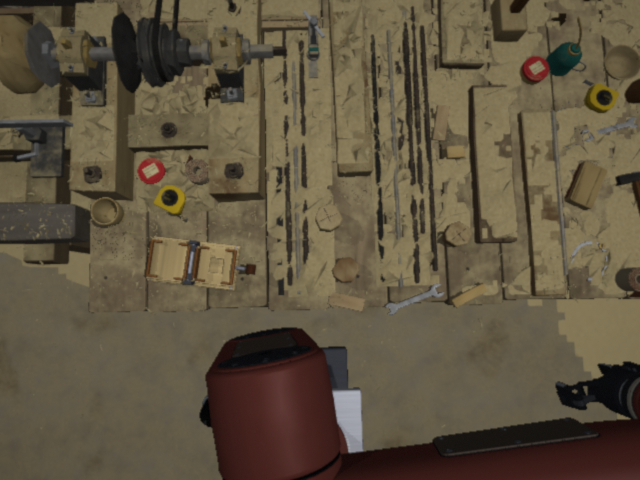

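```bash
cat > h.py <<'E'
import numpy as np, cv2
from cell import ctrl, imaging
def ray(d,uv):
    K,E=d["camera_matrix"],d["extrinsics"]; x,y=(uv[0]-K[0,2])/K[0,0],(uv[1]-K[1,2])/K[1,1]
    if d.get("fish",False):
        r=np.hypot(x,y); s=np.sinc(r/np.pi); v=np.array([x*s,y*s,np.cos(r)])
    else: v=np.array([x,y,1.])
    return E[:3,3],E[:3,:3]@v
def onz(d,uv,z):
    o,v=ray(d,uv); return o+v*(z-o[2])/v[2]
def proj_fish(d,p):
    E=d["extrinsics"]; c=E[:3,:3].T@(np.asarray(p)-E[:3,3]); K=d["camera_matrix"]
    h=np.hypot(c[0],c[1]); r=np.arctan2(h,c[2]); return np.array([K[0,0]*r*c[0]/h+K[0,2],K[1,1]*r*c[1]/h+K[1,2]])
def quat(yaw): # tool down; tool x along (cos yaw, sin yaw)
    return np.array([0,np.cos(yaw/2),np.sin(yaw/2),0])
E
python3 - <<'E'
from h import *
d=dict(np.load("top0.npz"))
im=d["image"]
a=cv2.resize(im[225:300,135:265],None,fx=6,fy=6,interpolation=cv2.INTER_CUBIC)[:, :780]
cv2.imwrite("pics/jig.png",a)
b=cv2.resize(im[190:300,300:480],None,fx=4.4,fy=4.4,interpolation=cv2.INTER_CUBIC)
cv2.imwrite("pics/blanks.png",b)
for n,uv,z in [("A",(328,215),.036),("B",(345,269),.036),("C",(456,233),.04),("hinge",(190.5,263),.04),("knob",(250,268.5),.04)]: print(n,onz(d,uv,z))
E
```

```text
A [ 0.57616365 -0.08953645  0.036     ]
B [ 0.44287241 -0.12707957  0.036     ]
C [ 0.52389712 -0.40116378  0.04      ]
hinge [0.4663445 0.2448303 0.04     ]
knob [0.44958365 0.10218081 0.04      ]
```

View pics/jig.png

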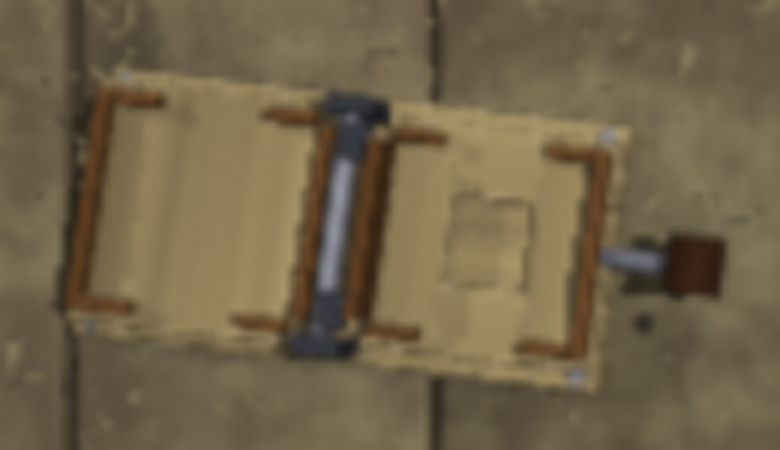

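View pics/blanks.png

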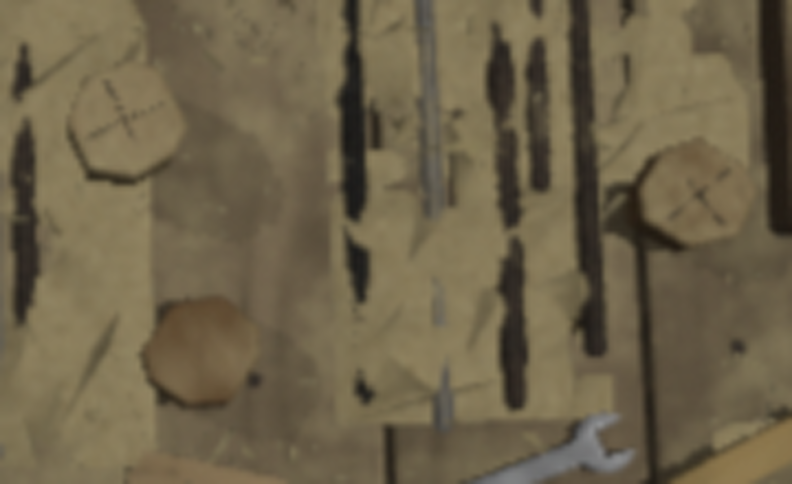

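```bash
python3 - <<'E'
from h import *
d=dict(np.load("top0.npz"))
for n,uv,z in [("hinge",(191.2,262),.045),("knob",(250.8,269),.052)]: print(n,onz(d,uv,z))
def look(name,p,yaw):
    ctrl.reach(p,quat(yaw)); ctrl.sleep(0.3)
    w=imaging.read_camera("wrist"); np.savez(name+".npz",**w); cv2.imwrite(f"pics/{name}.png",w["image"])
    s=ctrl.sense(); print(name,s["time_s"],s["qpos"].round(2),s["ee_pos"].round(4)); return w
w=look("wB",[0.44,-0.125,0.22],1.57)
print(w["camera_matrix"].tolist(),w["extrinsics"].round(3).tolist())
look("wJ",[0.46,0.20,0.26],1.57)
E
```

```text
hinge [0.46839052 0.24188843 0.045     ]
knob [0.44778043 0.09876836 0.052     ]
wB 2.2417 [-0.56 -0.34 -0.38  1.54 -0.   -0.56] [ 0.44   -0.1253  0.22  ]
[[371.64829954431775, 0.0, 313.79207926844805], [0.0, 371.64829954431775, 241.83064837790556], [0.0, 0.0, 1.0]] [[0.002, 0.946, 0.323, 0.356], [1.0, -0.001, -0.001, -0.124], [-0.001, 0.323, -0.946, 0.34], [0.0, 0.0, 0.0, 1.0]]
wJ 3.8333 [ 0.15 -0.19 -0.18  1.58 -0.    0.15] [0.4602 0.1995 0.2599]
```

View pics/wB.png

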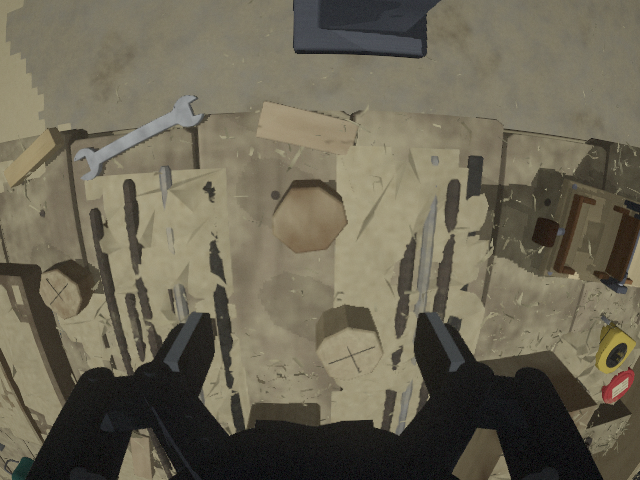

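View pics/wJ.png

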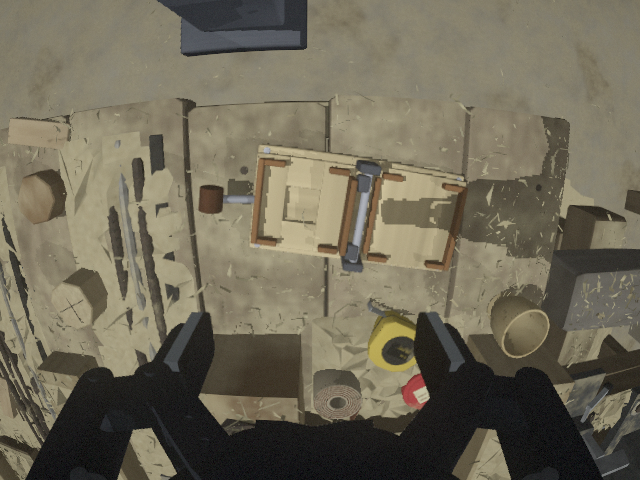

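The top views show the plain-topped blank at top-camera pixel (345,269). The other two (328,215 and 456,233) show crosses. In wB it is at (310,216). In wJ the jig has its knob at (210,199), hinge at (360,215) and window at (301,203). Next I rectify both to metric ortho views.

```bash
cat >> h.py <<'E'
def ortho(d,c,z,half,s): # image up = +x, left=+y ; s px per mm
    n=int(2*half*1000*s); j,i=np.meshgrid(np.arange(n),np.arange(n)); k=1/(1000*s)
    X=c[0]+half-i*k; Y=c[1]+half-j*k; P=np.stack([X,Y,np.full_like(X,z)],-1)
    E=d["extrinsics"]; C=(P-E[:3,3])@E[:3,:3]; K=d["camera_matrix"]
    h=np.hypot(C[...,0],C[...,1]); r=np.arctan2(h,C[...,2])
    return cv2.remap(d["image"],(K[0,0]*r*C[...,0]/h+K[0,2]).astype(np.float32),(K[1,1]*r*C[...,1]/h+K[1,2]).astype(np.float32),cv2.INTER_CUBIC)
def o2w(uv,c,half,s): return np.array([c[0]+half-uv[1]/(1000*s),c[1]+half-uv[0]/(1000*s)])
E
python3 - <<'E'
from h import *
b=dict(np.load("wB.npz")); j=dict(np.load("wJ.npz"))
ob=ortho(b,(.443,-.127),.036,.05,4); oj=ortho(j,(.458,.19),.04,.1,2)
hsv=cv2.cvtColor(ob,cv2.COLOR_BGR2HSV); c=hsv[200,200]; print(c, hsv[200,20],hsv[20,200],hsv[200,380],hsv[380,200])
cv2.imwrite("pics/ortho.png",np.hstack([ob,oj]))
E
```

```text
[ 20  79 129] [ 22  64 124] [ 24  56 149] [ 21  63 126] [ 21  61 137]
```

View pics/ortho.png

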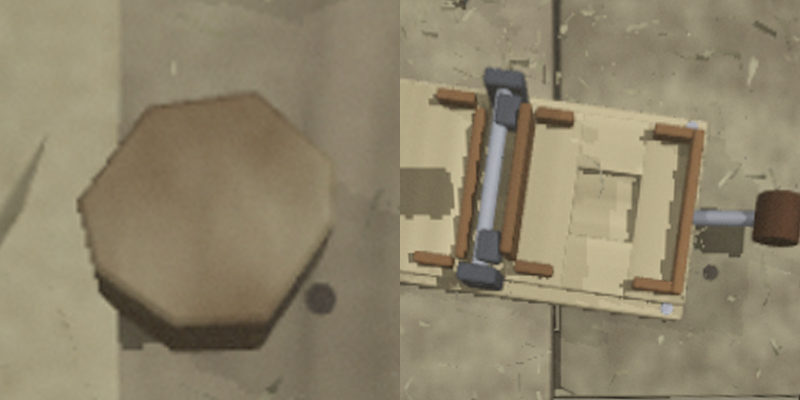

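```bash
python3 - <<'E'
from h import *
t=dict(np.load("top0.npz")); b=dict(np.load("wB.npz")); b["fish"]=True
def tri(u,v):
    o1,a=ray(t,u);o2,c=ray(b,v); a/=np.linalg.norm(a);c/=np.linalg.norm(c)
    s=np.linalg.lstsq(np.stack([a,-c],1),o2-o1,rcond=None)[0]; p,q=o1+s[0]*a,o2+s[1]*c
    return (p+q)/2,np.linalg.norm(p-q)
A=tri((328.4,217),(350,358)); C=tri((459.1,234.3),(66,287)); print(A,C, tri((345.8,269),(310,216)))
tw=A if A[0][2]<C[0][2] else C
z=.036; o=[]
for P in (A[0],C[0]): o.append(ortho(b,P[:2],.036 if P is tw[0] else .053,.05,4))
cv2.imwrite("pics/twin.png",np.hstack(o)); np.save("AC.npy",[A[0],C[0]])
E
```

```text
(array([ 0.56824918, -0.09017591,  0.0561798 ]), np.float64(0.0015012241090965048)) (array([ 0.52513921, -0.41895347,  0.00667688]), np.float64(0.002323177118409323)) (array([ 0.44334479, -0.12951795,  0.01325049]), np.float64(0.0027837538903861623))
```

View pics/twin.png

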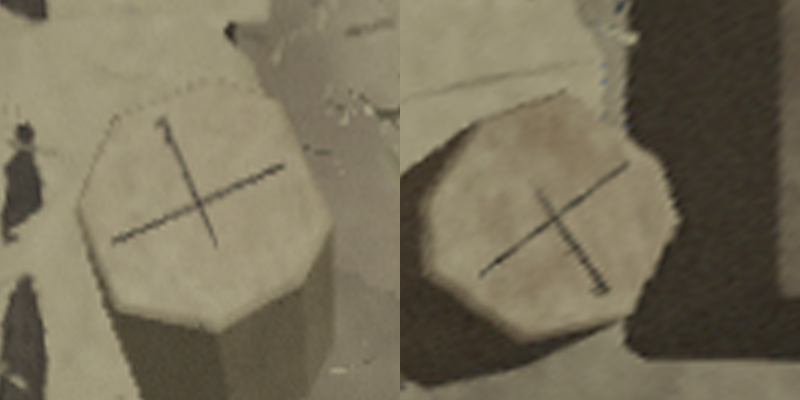

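```bash
python3 - <<'E'
from h import *
def look(name,p,yaw):
    ctrl.reach(p,quat(yaw)); ctrl.sleep(0.3)
    w=imaging.read_camera("wrist"); np.savez(name+".npz",**w); cv2.imwrite(f"pics/{name}.png",w["image"])
    s=ctrl.sense(); print(name,s["time_s"],s["qpos"].round(2),s["ee_pos"].round(4),w["extrinsics"][:3,3].round(3)); return w
c=look("wC2",[0.437,-0.405,0.11],-1.57)
ctrl.reach([0.48,-0.25,0.2],quat(0.)) 
b=look("wB2",[0.525,-0.127,0.12],1.57)
cv2.imwrite("pics/pair.png",np.hstack([ortho(b,(.443,-.127),.036,.05,4),ortho(c,(.524,-.412),.036,.05,4)]))
E
```

```text
wC2 6.4083 [-0.97  0.11 -0.15  1.3   0.    2.17] [ 0.4372 -0.4048  0.1101] [ 0.52  -0.404  0.23 ]
wB2 9.175 [-0.48 -0.06 -0.31  1.32  0.   -0.48] [ 0.525  -0.1273  0.1201] [ 0.441 -0.126  0.24 ]
```

View pics/pair.png

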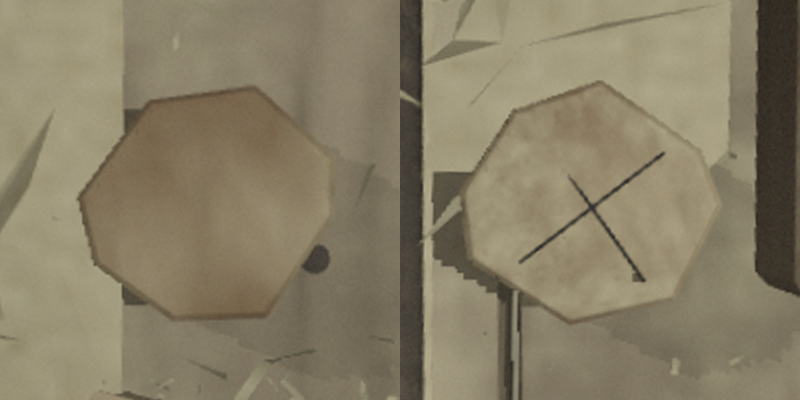

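Both outlines are sharp here, and the left one mirrors the right one. For the turned blank the short x-flats are (329,155)-(331,217) and (80,202)-(97,264). Its y-flats are (150,102)-(256,87) and (174,319)-(266,316). That puts the centre at about (210.5,207), world (0.441,-0.129), with own x along about 96° and the jaw axis along about 5°.

```bash
cat >> h.py <<'E'
JY=np.array([.137,.9905,0]); HINGE=np.array([.4681,.2433,.04]); POCKET=HINGE-.057*JY+[0,0,-.02]; JX=np.radians(-7.9)
E
python3 - <<'E'
from h import *
B=np.array([.4413,-.129]); y=np.radians(5)
ctrl.move_gripper(.074,40)
ctrl.reach([*B,.11],quat(y)); 
print("contact",ctrl.move_linear([*B,.026],speed=.1,contact_N=6))
s=ctrl.sense(); print(s["time_s"],s["ee_pos"].round(4))
ctrl.move_gripper(.04,40); s=ctrl.sense(); print("w",s["grip_width"],s["wrist_force"].round(1))
ctrl.move_linear([*B,.13],speed=.15); s=ctrl.sense(); print(s["time_s"],"w",s["grip_width"],s["ee_pos"].round(4),s["qpos"].round(2))
w=imaging.read_camera("wrist"); np.savez("wG.npz",**w)
ctrl.reach([*POCKET[:2],.14],quat(np.radians(-8.8))); ctrl.sleep(.2)
w2=imaging.read_camera("wrist"); np.savez("wP.npz",**w2); s=ctrl.sense(); print(s["time_s"],s["grip_width"],s["ee_pos"].round(4),POCKET)
cv2.imwrite("pics/grip.png",np.hstack([cv2.resize(w["image"],(400,300)),cv2.resize(w2["image"],(400,300))]))
E
```

```text
contact False
11.7 [ 0.4417 -0.1293  0.0267]
w 0.05778496644172463 [-1.3  1.3  6.4]
12.8417 w 0.05791330929271335 [ 0.4409 -0.1287  0.129 ] [-0.57 -0.32 -0.53  1.37 -0.    0.91]
14.35 0.05807210344670608 [0.4605 0.186  0.14  ] [0.460291  0.1868415 0.02     ]
```

View pics/grip.png

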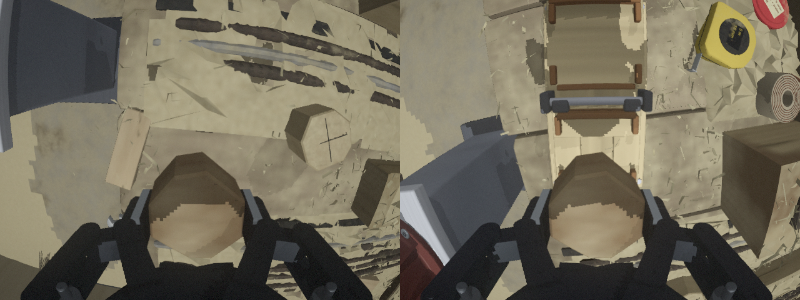

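The blank is held squarely at width 58 mm, over the pocket and aligned with the jig (right half, around (600,215)). Lowering it now.

```bash
python3 - <<'E'
from h import *
P=POCKET
c=ctrl.move_linear([P[0],P[1],.047],speed=.08,contact_N=6)
s=ctrl.sense(); print(c,s["time_s"],s["ee_pos"].round(4),s["wrist_force"].round(1),s["grip_width"])
if s["ee_pos"][2]<.052:
    ctrl.move_gripper(.072); ctrl.move_linear([P[0],P[1],.13],speed=.15)
    ctrl.reach([.40,.15,.20],quat(JX+np.pi/2)); ctrl.sleep(.2)
    w=imaging.read_camera("wrist"); np.savez("wA.npz",**w); print(ctrl.sense()["time_s"],w["extrinsics"][:3,3].round(3))
    cv2.imwrite("pics/after.png",w["image"])
E
```

```text
True 15.475 [0.4598 0.1867 0.0473] [-0.2 -0.3  5.7] 0.0581593939665979
18.1917 [0.317 0.162 0.319]
```

View pics/after.png

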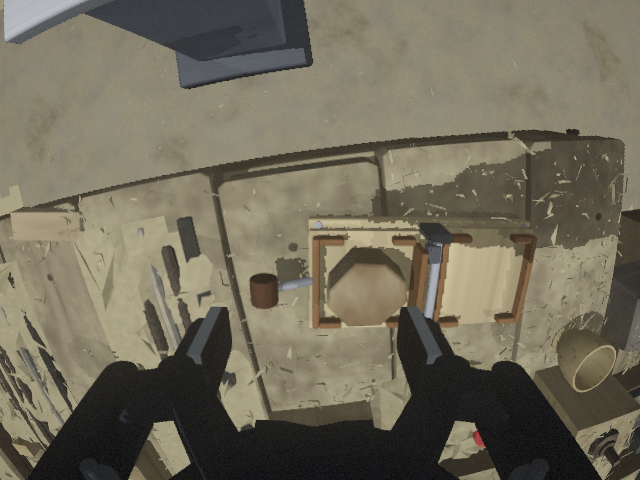

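The blank lies flat inside the pocket walls (367,287) and the knob is free at (264,290). Next is the swing, with a ray check of the knob first.

```bash
python3 - <<'E'
from h import *
w=dict(np.load("wA.npz")); w["fish"]=True
k0=onz(w,(264,290),.044); est=HINGE-.145*JY; print("knob ray",k0.round(4),"est",est.round(4))
q=quat(JX); R=.145; off=np.array([0,0,.003])
K=lambda t: HINGE+R*(-np.cos(t)*JY+np.array([0,0,np.sin(t)]))+off
assert np.linalg.norm((k0-est)[:2])<.007
ctrl.move_gripper(.055,25)
ctrl.reach(K(0)+[0,0,.08],q)
print("contact",ctrl.move_linear(K(0),speed=.1,contact_N=6))
ctrl.move_gripper(.015,25); s=ctrl.sense(); print(s["time_s"],s["ee_pos"].round(4),"w",s["grip_width"],s["wrist_force"].round(1))
if s["grip_width"]>.02:
    for i,t in enumerate(np.radians(np.arange(10,181,10))):
        ctrl.move_linear(K(t),speed=.08); s=ctrl.sense()
        if i%2: print(round(np.degrees(t)),s["time_s"],s["grip_width"].round(4),s["wrist_force"].round(1))
        if np.linalg.norm(s["wrist_force"])>40: print("STOP"); break
E
```

```text
knob ray [0.4463 0.1024 0.044 ] est [0.4482 0.0997 0.04  ]
contact False
21.1333 [0.4491 0.0996 0.0437] w 0.02393787983117226 [ 3.2 -0.5  2.2]Traceback (most recent call last):
  File "<stdin>", line 14, in <module>
AttributeError: 'float' object has no attribute 'round'
```

```bash
python3 - <<'E'
from h import *
K=lambda t: HINGE+.145*(-np.cos(t)*JY+np.array([0,0,np.sin(t)]))+[0,0,.003]
for i,t in enumerate(np.radians(np.arange(30,181,10))):
    ctrl.move_linear(K(t),speed=.08); s=ctrl.sense()
    print(round(np.degrees(t)),round(s["time_s"],1),round(s["grip_width"],4),s["wrist_force"].round(1))
    if np.linalg.norm(s["wrist_force"])>40: print("STOP"); break
E
```

```text
30 22.5 0.0234 [ 6.2 -0.5 -1.2]
40 23.0 0.0237 [ 6.1 -0.5  1.3]
50 23.5 0.0237 [ 7.3 -0.1 -0.5]
60 23.9 0.0238 [ 6.9 -1.6  0.7]
70 24.4 0.0232 [ 6.8 -2.7  0.7]
80 24.9 0.0236 [ 7.  -1.6  1.5]
90 25.3 0.0238 [ 7.5 -2.5  1.3]
100 25.8 0.0237 [ 7.1 -1.7  2.3]
110 26.3 0.0232 [ 6.7 -0.6  3.7]
120 26.7 0.0237 [ 6.9 -0.6  2.8]
130 27.2 0.0235 [7.2 1.6 4. ]
140 27.7 0.0237 [7.7 2.  2.9]
150 28.1 0.0239 [6.9 3.9 3.3]
160 28.6 0.0234 [8.2 4.7 2. ]
170 29.1 0.0238 [7.9 3.4 1.1]
180 29.5 0.0234 [ 8.5  4.8 -0.3]
```

```bash
python3 - <<'E'
from h import *
e=HINGE+.145*JY+[0,0,.003]; q=quat(JX)
ctrl.move_linear(e-[0,0,.002],speed=.05,contact_N=8)
ctrl.move_gripper(.05); ctrl.move_linear(e+[0,0,.12],speed=.15)
N=HINGE+.057*JY
ctrl.reach([.56,.28,.20],quat(JX+np.pi/2)); ctrl.sleep(.3)
w=imaging.read_camera("wrist"); np.savez("wF.npz",**w); s=ctrl.sense(); print(s["time_s"],s["wrist_force"].round(1),w["extrinsics"][:3,3].round(3))
t=imaging.read_camera("top")["image"]; t0=np.load("top0.npz")["image"]
for n,(u,v) in dict(A=(328,215),C=(456,233)).items():
    a=t0[v-16:v+16,u-16:u+16].astype(int);b=t[v-16:v+16,u-16:u+16].astype(int); print(n,"mean abs diff",np.abs(a-b).mean().round(2))
o=ortho(w,N[:2],.04,.1,3)
cv2.imwrite("pics/final.png",np.hstack([cv2.resize(w["image"],(440,330)), cv2.resize(o,(330,330))]))
E
```

```text
33.0417 [ 0.3  0.6 -0.1] [0.477 0.292 0.32 ]
A mean abs diff 1.09
C mean abs diff 0.99
```

View pics/final.png

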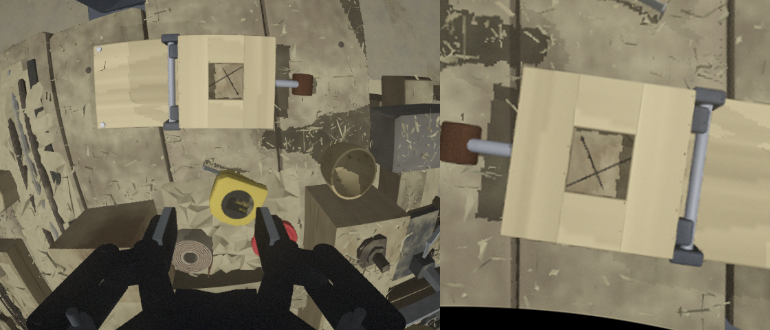

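The leaf lies closed with the knob at (303,84). The pencilled cross shows through the window, within a few millimetres of its centre (ortho: 598,163). The gripper is clear, so I'm handing in.

```bash
python3 -c "
from cell import ctrl
ctrl.job_done(); print(ctrl.sense()['time_s'])"
```

```text
the job is handed in; nothing more can be done
the job is handed in; nothing more can be done
```

The job is done and handed in at about 33 s of the 56 s allowed. I gripped the plain-topped blank across its 59 mm, laid it in the open leaf's pocket, and swung the leaf through 180° by its knob. I then released the knob and moved the gripper clear.

**Last checks:**
- **Leaf:** the last picture shows it lying flat. The measured knob-to-hinge distance is 145 mm when taken at hinge height, which fits a fully closed leaf. I did not read the joint angle itself.
- **Blank:** the cross is upward and visible through the window, within a few millimetres of its centre. I did not measure its height in the nest or its tilt.
- **Other two blanks:** the top camera shows no change at either place (mean pixel difference about 1).
- **Forces:** wrist force readings stayed below about 10 N during the swing and were near zero after release.

**Disagreements along the way:**
- The blank's top face measured about 3 mm under its nominal size, which I put down to bevelled edges.
- A rough two-view height estimate for the blanks came out poor: 13 mm for the blank to be turned, against 36 mm. I used the known thickness instead.
- The knob's position differed by about 3 mm between two views, which did not affect the grip.
- The swing script stopped at 20° on a printing error while still holding the knob. I continued from there without trouble.

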